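Switch off the guarded glue pot with the hooked rod

TASK

Switch off the glue pot with the hooked rod from the case: swing the case's lid right over so that it stays open, lift the rod out, reach over the top of the guard and pull the switch lever all the way towards you with the rod's bent end. The pot is hot, so let nothing but the rod touch the pot station, and leave the other things on the table where they stand. Then lay the rod back in its rests in the case, set down and not dropped, and leave the case open for it to cool.

Things in the scene. Friction and masses are not known exactly. Their poses are not given: they have to be found in the camera images.
- case: Lower half of a grey plastic case, 160 (x) by 280 (y) by 28 mm high, walls 4 mm, fixed. Origin: centre of its underside, on the table; -x faces the robot. Lid hinge line: along y at x = +80, z = 28 mm. Two black foam rests inside: a 36 mm wide notch for the handle's end (y = +98 to +122 mm) and a 26 mm wide trough along x for the rod's leg (y = -105 mm); empty between them to the 4 mm floor.
- lid (a joint): Upper half of the case: a shell 160 by 280 by 42 mm, about 0.32 kg, on a free hinge. 0 = shut, 1.95 rad = open against its stop. It falls shut below about 1.2 rad; past that it falls open and stays there, leaning back.
- lid_handle (a point): Middle of the dark bar handle on the lid's top near its front edge: a round bar 12 mm thick, 110 mm long along the case's y, on two end posts, its axis 38 mm above the lid's top. Lid shut: z = 108 mm, 142 mm in front of the hinge line and 80 mm above it. Its axes turn with the lid; shut, they are the case's.
- rod_seat (a point): Fixed point in the case where the centre of the rod's handle belongs when in its rests, 46 mm above the table: x = -37, y = +75 mm in the case, axes of the case. The rod then lies level, shank towards the case's -y, leg towards its +x.
- rod_mid (a point): Centre of the rod's handle. An L-shaped rod, about 0.15 kg: flat-sided wooden handle 100 mm long, 22 by 22 mm; from it a steel shank 8 mm thick runs along the point's +x to a square bend 180 mm from this point; from there a leg, 8 mm thick, runs 100 mm along the point's +y. z is square to the L, up as it lies in the case. It balances about 60 mm from this point towards the bend.
- station: Glue-pot station, fixed: board 280 (x) by 330 (y) by 12 mm; upright aluminium guards in front and at both sides (y = -155, +155; x = -125 to -5 mm); lidded pot 156 mm wide, 130 high, axis at x = +30, y = -62 mm; grey switch box 90 by 80 mm, its top 68 mm up, under the lever. Open above and at the back. Origin: centre of the board's underside; x points away from the robot.
- guard_top (a point): Middle of the rolled top rim of the front guard, 151 mm above the table: a sheet 3 mm thick (6 mm at the rim), 310 mm long along the station's y, at the station's x = -125 mm. Axes of the station. The side guards are as high.
- lever_pivot (a point): Pivot of the switch lever, behind the front guard: station x = -65, y = +70, z = 75 mm. Axes of the station.
- lever (a joint): Switch lever on the box: swings in the station's x-z plane about its pivot. 0 (up to 0.12 at the start) = on, leaning away from the robot, 0.5 rad from upright; 1.0 = off, leaning to the robot by as much. It stays where it is left; about 4 N moves it.
- lever_knob (a point): Centre of the black ball, 18 mm wide, at the end of the lever, a steel stick 8 mm thick; 60 mm from the pivot, about 128 mm above the table at either end of the swing.
- glue_bottle: Bystander: glue bottle, 58 mm wide, 165 mm high. Origin: centre of its underside.
- button_jar: Bystander: glass jar with a metal lid, 80 mm wide, 125 mm high. Origin: centre of its underside.
- glitter_can: Bystander: can, 66 mm wide, 105 mm high. Origin: centre of its underside.

How it is judged (in metres and radians):
On the way, in this order (a step that is already met when the one before it is completed fails the run):
1. the lid stands open past its balance point (value of joint lid above 1.8 rad), for 0.2 s.
2. the rod is lifted clear of the case (z of rod_mid in the frame of case above 0.12 m), for 0.1 s.
3. the lever is pulled over to off with the rod (value of joint lever above 0.85 rad and x of rod_mid in the frame of station below -0.125 m), for 0.1 s.
4. the rod is down in its rests while still held (distance between rod_mid and rod_seat below 0.022 m and contact force between the fingers and rod above 0.5 N).
At the end, for the whole second after the job is handed in: The case lid is open (over 1.8 rad), the lever is off (over 0.85 rad), and the rod lies at rest and released in its rests in the case: handle centre within 16 mm of its seat, flat within 0.1 rad and in line with the case within 0.15 rad (value of joint lid above 1.8 rad and value of joint lever above 0.85 rad and distance between rod_mid and rod_seat below 0.016 m and angle between rod_mid's own z axis and vertical below 0.1 rad and angle between the x axis of rod_mid and the y axis of case, either way round below 0.15 rad and linear speed of rod below 0.02 m/s); the robot touches nothing.
It fails at once if the fingers or the arm touch the pot station or its lever (contact force between any of the fingers, the arm and station above 1 N).
It fails at once if a bystander is moved by more than 30 mm (distance of any of glue_bottle, button_jar, glitter_can from where it was at the start of the episode above 0.03 m).
It also fails if it takes over 61 s, if anything falls off the work surface, if the arm or the gripper's body presses on something with over 40 N, if the wrist force passes 120 N, or if a joint passes its speed limit or range.

ROBOT

A 7-joint arm with a two-finger parallel gripper is mounted at the origin on the work surface. World frame = base frame: x ahead of the robot, y to its left, z up, the work surface at z = 0. Lengths are in m, angles in degrees, forces in N, time in s.
With the tool pointing down it reaches from about 0.425 to 0.875 m from the base axis. Payload 4.7 kg.
Tool frame: the origin (TCP) lies at the very end of the fingers, on their centre line; the grasp point (between the pads) lies env.hold_point_z behind it (env.hold_point_z is the distance from the TCP to the grasp point, in m); z points along the fingers, y is the line along which they close (so a half turn about z gives the same grasp; the last joint's range is limited). The gripper opens to 87 mm and grips with 3 to 60 N. Pads are 19 mm wide; open, the fingers measure 117 mm over their backs; the gripper's body (75 mm by 190 mm) begins 51 mm behind the grasp point.
Start: joints at [72.771, 18.392, -4.016, 83.108, 1.295, 78.541, -3.26], TCP at [0.201, -0.618, 0.223] pointing down, gripper open.
Joint ranges: [-163.93, 163.93], [-17.29, 119.83], [-79.2, 71.16], [3.27, 140.29], [-89.18, 269.18], [5.43, 117.66], [-154.24, 154.24]. Speed limits (degrees/s): [147.25, 147.25, 180, 180, 180, 180, 180].

INTERFACE

Orientations are given as [roll, pitch, yaw] about the fixed x, y, z axes, in that order (R = Rz(yaw) Ry(pitch) Rx(roll)).
In Python, from cell import env gives the robot as it stands.
- The arm moves only by the shell command python3 -m jog 'ROWS' [FORCE]. ROWS is JSON, a list of rows, each an object with "dp": the shift along the tool's x, y, z in cm, a list of three; "twist": the turn about the tool's z in degrees; "fingers": the opening, from 0 (shut) to 1 (fully open). A call has 1 to 8 rows; each row is the pose to reach, as a shift and turn from the pose commanded when the call began, along the tool's axes at that moment; what a row does not reach only later rows make up. A row lasts 1/8 s, in which the tool goes at most 62.5 mm and 10.7 degrees, less where a joint would pass 70% of its speed; a pose out of reach is approached as far as the arm can. A call with a gripper value outside its range is refused whole. The fingers move at their own pace and stop on an object; FORCE is the grip in N (left out, the last holds). Time passes only in rows, so rows that repeat a pose let the fingers close. It gives the time, the measured TCP pose, the force, the opening and the grip force at its end, in the units of the state.
- env.get_obs(): the state, without advancing time (a new reading comes with each control period).
- env.read_camera(name): name is "side" or "top" or "wrist"; returns a dict with "pixels" (384x512x3 uint8, blue, green, red), "depth" (384x512 float32, m along the optical axis (not along the pixel's ray), 0 where there is no reading), "fx", "fy", "cx", "cy" (pixels), "rvec" (rotation vector, rad) and "tvec" (3), from world to camera coordinates, as OpenCV has them. Camera axes: x right, y down, z forward; pixel columns grow to the right and rows downward; lengths in m; the calibration is good to about 2 mm. A picture is of the moment at which its call begins.
- env.sign_off(): hands the job in; it is judged then, once.
The state is a dict: "time_s": time; "qpos": joint angles; "joint_velocities": joint speeds; "effort": joint torques, N m; "tool_pos": TCP position; "tool_rot": TCP orientation; "force": force on the tool from outside, world axes, zero at the start; "wrist_torque": the same for the moment, N m; "grip_width": finger opening in m; "grasp_force": force on a finger pad.
Only numpy, scipy, OpenCV 4.12 (cv2) and the standard library are available. Lean on these libraries where they do the work, as an engineer would, in place of code of your own. Each camera call takes 0.05 s, during which the arm holds its last target. There are 200 camera calls.

## Working session

There is one attempt and no reset: what is moved stays moved. The work goes in short steps, Python scripts to look and compute and a shell command to move; the robot and the scene stay as the last step left them, time stands still between calls to the robot, and variables do not carry over. Pictures are saved under pics/ and viewed, at most 10 in all, crops included, and the job is handed in when it is done.

```bash
ls; mkdir -p pics; cat > h.py <<'E'
import numpy as np, cv2
from cell import env
def cam(n):
    c=env.read_camera(n); R=cv2.Rodrigues(np.array(c['rvec'],float))[0]; t=np.array(c['tvec'],float).ravel()
    d=c['depth']; v,u=np.mgrid[:d.shape[0],:d.shape[1]]
    P=np.stack([(u-c['cx'])/c['fx']*d,(v-c['cy'])/c['fy']*d,d],-1)
    W=(P-t)@R; W[d<=0]=np.nan
    return c['pixels'],W
E
python3 - <<'E'
from h import *
ims=[]
for n in ('top','side'):
    im,W=cam(n); np.savez('%s0.npz'%n,im=im,W=W); cv2.imwrite('pics/%s0.png'%n,cv2.resize(im,(800,600)))
print(env.get_obs(), env.hold_point_z)
E
```

```text
pics
{'time_s': 0.1, 'qpos': array([72.77031698, 18.43353744, -4.01350648, 83.1680085 ,  1.29430319,
       78.54094326, -3.26035318]), 'joint_velocities': array([-0.00707261, -0.11245318, -0.08872978, -0.11953012, -0.01512589,
       -0.0448156 ,  0.09156321]), 'effort': array([ 1.59946276e-04, -4.92570627e+01, -4.05586381e-01, -3.13399637e+01,
       -6.42112247e-02,  3.95785714e-02,  7.36121274e-05]), 'tool_pos': array([ 0.2010486 , -0.61760424,  0.22158421]), 'tool_rot': array([-1.79902695e+02,  5.44874204e-03,  1.80368704e+01]), 'force': array([-0.24112416,  0.4503511 , -0.47237677]), 'wrist_torque': array([-0.00580718,  0.0473331 ,  0.01563458]), 'grasp_force': 0.0, 'grip_width': 0.08712878338925678} 0.0187
```

View pics/top0.png

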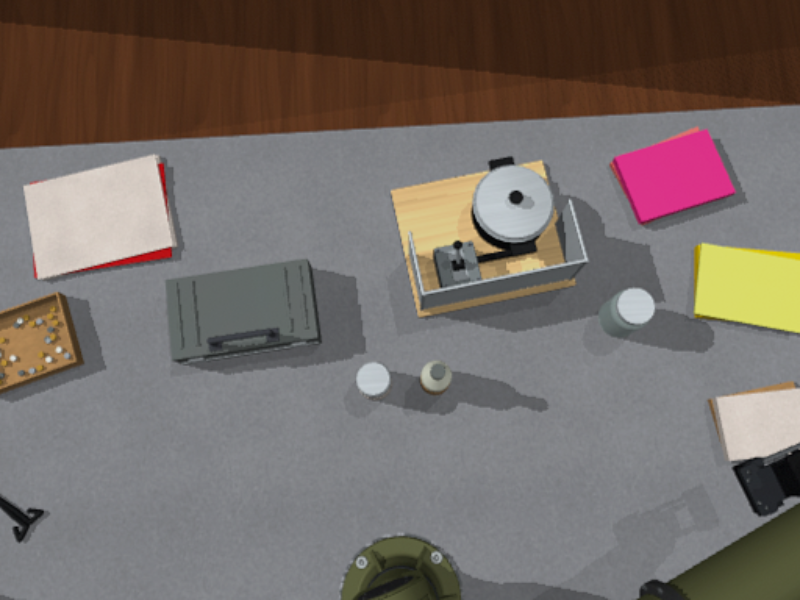

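View pics/side0.png

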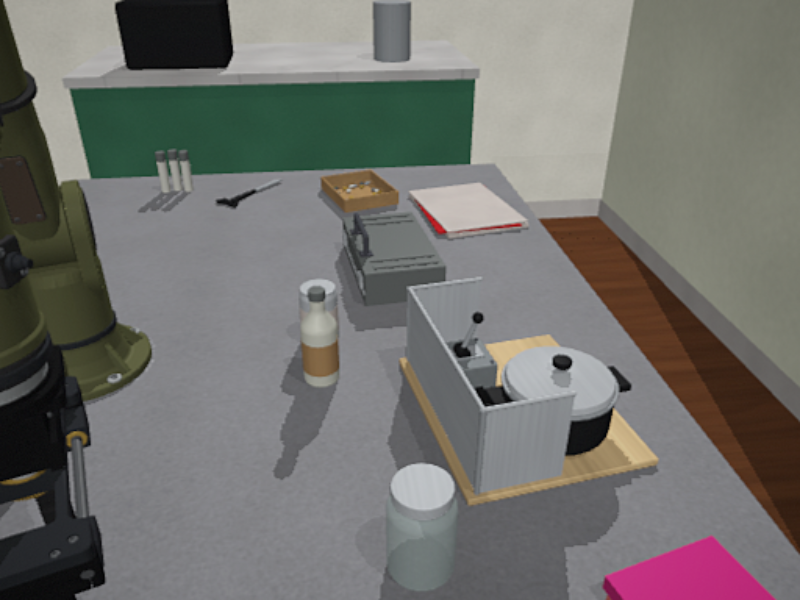

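The top picture (800x600) shows the case at (243,312) with its handle at (243,340). The station is around (490,240), with the knob near (458,245) and the guard rim running (420,305)-(585,265). The can is at (373,380), the bottle at (436,377) and the jar at (633,308). Next I'll fit the poses.

```bash
python3 - <<'E'
from h import *
Z=np.load('top0.npz');W=Z['W'];S=np.load('side0.npz')['W']
def roi(W,x0,y0,x1,y1,zl,zh):
    s=0.64; A=W[int(y0*s):int(y1*s),int(x0*s):int(x1*s)].reshape(-1,3); return A[(A[:,2]>zl)&(A[:,2]<zh)]
def rect(n,P): 
    r=cv2.minAreaRect((P[:,:2]*1000).astype(np.float32)); print(n,len(P),'c',np.round(r[0],1),'size',np.round(r[1],1),'ang',round(r[2],2),'zmed',np.median(P[:,2]).round(4))
rect('lid',roi(W,150,250,340,380,.055,.085))
rect('handle',roi(W,190,320,300,360,.095,.125))
rect('handleS',roi(S,340,200,380,270,.095,.125))
g=roi(W,400,180,600,320,.143,.16); rect('guard all',g)
rect('guard front',roi(W,425,260,580,320,.145,.16))
print('front pts',len(roi(W,425,260,580,320,.145,.16)))
rect('board',roi(W,385,150,600,320,.006,.018))
rect('potlid',roi(W,470,160,560,240,.115,.15))
for n,b in dict(can=(345,355,400,400,.095,.115),bottle=(415,355,460,400,.09,.18),jar=(605,280,660,320,.11,.135),knobT=(445,235,472,256,.11,.145)).items(): rect(n,roi(W,*b))
rect('knobS',roi(S,470,310,486,326,.10,.145))
for n,w in(('T',W),('S',S)): print(n,np.nanmean(w[200:300] if n=='T' else w[300:],(0,1)))
E
```

```text
lid 4714 c [552.5 280.2] size [166.8 281.7] ang 5.36 zmed 0.0707
handle 175 c [492.6 273.7] size [ 12.1 121.5] ang 5.65 zmed 0.113
handleS 86 c [491.9 267.8] size [ 11.2 120.7] ang 5.92 zmed 0.1122
guard all 399 c [ 625.3 -216.5] size [125.9 317.4] ang 8.33 zmed 0.1506
guard front 203 c [ 565.9 -220.6] size [  7.1 290.8] ang 8.36 zmed 0.1506
front pts 203
board 3932 c [ 701.2 -230.8] size [450.7 366. ] ang 86.39 zmed 0.0123
potlid 136 c [ 724.3 -264.4] size [72.7 69.8] ang 40.46 zmed 0.1216
can 370 c [399.   28.8] size [61.2 60.6] ang 86.7 zmed 0.1053
bottle 316 c [397.4 -87.1] size [55.2 55.5] ang 84.01 zmed 0.1152
jar 402 c [ 507.2 -466.9] size [69.  55.1] ang 86.38 zmed 0.1251
knobT 34 c [ 637.1 -143.4] size [17.4 14.8] ang 46.13 zmed 0.136
knobS 50 c [ 637.5 -147.5] size [14.7 14.1] ang 38.41 zmed 0.1337
T [ 0.38539851 -0.01796215  0.01071068]
S [ 0.51916202 -0.44082667  0.02166188]
```

```bash
cat >> h.py <<'E'
from scipy.spatial.transform import Rotation as Ro
CASE=(np.array([.554,.2785,0]),5.5); ST=(np.array([.6906,-.2069,0]),8.35)
def fr(F,x,y,z):  # mm in frame -> world mm
    return F[0]*1000+Ro.from_euler('z',F[1],degrees=True).apply([x,y,z])
def loc(F,p): return Ro.from_euler('z',-F[1],degrees=True).apply(np.asarray(p,float)-F[0]*1000)
def plan(*T):
    o=env.get_obs(); R=Ro.from_euler('xyz',o['tool_rot'],degrees=True); p=o['tool_pos']*1000
    print('t',round(o['time_s'],2),'tcp',p.round(1),o['tool_rot'].round(2),'F',o['force'].round(1),'w',round(o['grip_width']*1000,1),'gf',round(o['grasp_force'],1))
    for x,y,z,yaw in T:
        d=R.inv().apply(np.array([x,y,z])-p)/10; print('dp',d.round(2),'twist',round(-((yaw-o['tool_rot'][2]+180)%360-180),1))
E
python3 - <<'E'
from h import *
W=np.load('top0.npz')['W'];im=np.load('top0.npz')['im']
for v in range(140,175,3): print(' '.join('%4d'%(1000*W[v,u,2]) for u in range(272,350,4)))
for u,v in((322,162),(312,164),(330,160)): print(loc(ST,W[v,u]*1000).round())
plan((480,-330,320,40),(560,0,320,70),(*fr(CASE,-62,0,320),95.5))
E
```

```text
10   10    5   13    5   13   11   18   71   99  100  105  109  108  109  108  110  102  103  107
  11   10    8    6   11   19   17   16   62   93  101  105  106  109  106  110  107  105  100  104
  12   17   11    7   14   18   11   12   43   82   96  104  105  107  107  105  107  103  101   96
  11   10    9   12   10   11   12   13    8   60   99   97  104  103  105  104  103  104   98   11
  16    9   15   13   13    8   15   13    8   40   61   90   98  100  102  102   97   94    9   14
  12   16   14   11   14  137   66   66   11   13   38   58   70   76   96   86   83   87    9   11
   9   14   11   73   71  137   67   71   11    2    7   12   45   46   81   85   81   86   12   12
  14   15   67   64   69  118   74   71   11   18   13   17   35   36   81   89   78   80   12   15
  10   12   70   68   68  103   74   67   73   26   37   30   33   21   80   14   17   12   13   20
  17   10   68   67   69   90   81   71   69   19   20   12   13   16   12   16   16   11   18   14
  10    7   65   66   70   80   78   63   65    6    6    8   15   12   11   13    8   10   14   15
  10   13   68   68   73   71   71   68   72   11   13   14   17   11   11   14   14  152  152  137
[-50. -32.  30.]
[-52.   2.  38.]
[-63. -47.  84.]
t 0.1 tcp [ 201.  -617.6  221.6] [-1.799e+02  1.000e-02  1.804e+01] F [-0.2  0.5 -0.5] w 87.1 gf 0.0
dp [ 35.43 -18.73  -9.81] twist -22.0
dp [ 53.25 -47.63  -9.77] twist -52.0
dp [ 55.25 -75.64  -9.72] twist -77.5
```

```bash
r='x'; python3 -m jog '[{"dp":[5,-2.6,-4],"twist":-3,"fingers":0.6},{"dp":[10,-5.3,-8],"twist":-6,"fingers":0.6},{"dp":[15,-7.9,-9.8],"twist":-9,"fingers":0.6},{"dp":[20,-10.6,-9.8],"twist":-12,"fingers":0.6},{"dp":[25,-13.2,-9.8],"twist":-15,"fingers":0.6},{"dp":[30,-15.9,-9.8],"twist":-18,"fingers":0.6},{"dp":[35.4,-18.7,-9.8],"twist":-22,"fingers":0.6},{"dp":[38,-22.9,-9.8],"twist":-26,"fingers":0.6}]' 10
python3 -c "
from h import *
plan((560,0,320,70),(*fr(CASE,-62,0,320),95.5))"
```

```text
time_s: 1.1
tool_pos: [0.4936, -0.2801, 0.3194]
tool_rot: [-179.9, -0.1, 44.3]
force: [-0.4, 0.6, 0.2]
grip_width: 0.0522
grasp_force: 0.0
t 1.1 tcp [ 493.6 -280.1  319.4] [-1.7992e+02 -6.0000e-02  4.4310e+01] F [-0.4  0.6  0.2] w 52.2 gf 0.0
dp [ 2.432e+01 -1.540e+01 -1.000e-02] twist -25.7
dp [ 38.51 -39.63   0.04] twist -51.2
```

```bash
python3 -m jog '[{"dp":[4.9,-3.1,0],"twist":-5,"fingers":0.6},{"dp":[9.8,-6.2,0],"twist":-10,"fingers":0.6},{"dp":[14.6,-9.3,0],"twist":-15,"fingers":0.6},{"dp":[19.5,-12.4,0],"twist":-20,"fingers":0.6},{"dp":[24.3,-16,0],"twist":-26,"fingers":0.6},{"dp":[27.1,-20.8,0],"twist":-31,"fingers":0.6},{"dp":[29.8,-25.5,0],"twist":-36,"fingers":0.6},{"dp":[32.6,-30,0],"twist":-41,"fingers":0.6}]'
python3 -c "
from h import *
plan((*fr(CASE,-62,0,320),95.5))"
```

```text
time_s: 2.1
tool_pos: [0.5166, 0.1612, 0.3202]
tool_rot: [-180.0, 0.0, 85.2]
force: [0.5, 0.7, -0.6]
grip_width: 0.0521
grasp_force: 0.0
t 2.1 tcp [516.6 161.2 320.2] [-1.7999e+02  3.0000e-02  8.5200e+01] F [ 0.5  0.7 -0.6] w 52.1 gf 0.0
dp [10.89 -3.35  0.02] twist -10.3
```

```bash
python3 -m jog '[{"dp":[5,-1.6,0],"twist":-6,"fingers":0.6},{"dp":[10.9,-3.35,0],"twist":-10.3,"fingers":0.6},{"dp":[10.9,-3.35,5],"twist":-10.3,"fingers":0.6},{"dp":[10.9,-3.35,8],"twist":-10.3,"fingers":0.6},{"dp":[10.9,-3.35,8],"twist":-10.3,"fingers":0.6}]'
python3 -c "
from h import *
im,W=cam('wrist'); m=(W[...,2]>.1)&(W[...,2]<.125)&(abs(W[...,0]-.49)<.06)&(abs(W[...,1]-.27)<.1)
P=W[m]; print(len(P),cv2.minAreaRect((P[:,:2]*1000).astype(np.float32)),np.percentile(P[:,2],[50,95]))
cv2.imwrite('pics/w1.png',im)
m=(W[...,2]>.06)&(W[...,2]<.08); print(cv2.minAreaRect((W[m][:,:2]*1000).astype(np.float32)))
plan((*fr(CASE,-62,0,89),95.5))"
```

```text
time_s: 2.72
tool_pos: [0.492, 0.27, 0.238]
tool_rot: [-179.7, 0.1, 95.4]
force: [0.1, -0.1, 0.9]
grip_width: 0.0519
grasp_force: 0.0
1068 ((493.0213928222656, 271.3305969238281), (11.780715942382812, 119.8384017944336), 5.206453323364258) [0.11274092 0.11447156]
((543.735595703125, 225.72409057617188), (409.3786315917969, 207.8017120361328), 82.79074096679688)
t 2.77 tcp [493.1 270.7 240. ] [-1.7989e+02  3.0000e-02  9.5330e+01] F [ 0.4 -0.3  0. ] w 52.3 gf 0.0
dp [ 0.2  -0.04 15.1 ] twist -0.2
```

View pics/w1.png

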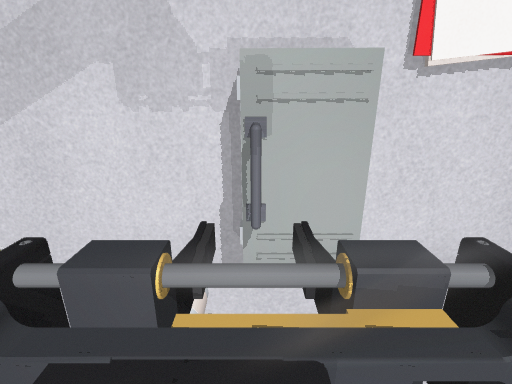

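The wrist picture confirms the bar at (255,175), exactly between the open fingers' directions. I'll go down and grip it.

```bash
python3 -m jog '[{"dp":[0.1,0,5],"twist":0,"fingers":0.6},{"dp":[0.1,0,10],"twist":0,"fingers":0.6},{"dp":[0.1,0,13],"twist":0,"fingers":0.6},{"dp":[0.1,0,15],"twist":0,"fingers":0.6},{"dp":[0.1,0,15],"twist":0,"fingers":0},{"dp":[0.1,0,15],"twist":0,"fingers":0},{"dp":[0.1,0,15],"twist":0,"fingers":0},{"dp":[0.1,0,15],"twist":0,"fingers":0}]' 12
python3 -c "
from h import *
def T(f):
    a=np.radians(150.6)-f; return (*fr(CASE,80+163*np.cos(a),0,28+163*np.sin(a)-19),95.4)
plan(*[T(f) for f in np.arange(.1,2.0,.1)])"
```

```text
time_s: 3.78
tool_pos: [0.494, 0.2723, 0.0914]
tool_rot: [179.9, -0.0, 95.3]
force: [-0.5, 0.1, 0.3]
grip_width: 0.02
grasp_force: 0.0
t 3.77 tcp [494.  272.3  91.4] [ 1.7991e+02 -1.0000e-02  9.5340e+01] F [-0.5  0.1  0.3] w 20.0 gf 0.0
dp [ 0.04  0.7  -1.14] twist -0.1
dp [ 0.04  1.71 -2.42] twist -0.1
dp [ 0.05  2.84 -3.59] twist -0.1
dp [ 0.05  4.08 -4.65] twist -0.1
dp [ 0.05  5.42 -5.58] twist -0.1
dp [ 0.06  6.84 -6.37] twist -0.1
dp [ 0.06  8.34 -7.01] twist -0.1
dp [ 0.07  9.89 -7.5 ] twist -0.1
dp [ 0.07 11.49 -7.84] twist -0.1
dp [ 0.08 13.11 -8.01] twist -0.1
dp [ 0.08 14.74 -8.02] twist -0.1
dp [ 0.09 16.36 -7.87] twist -0.1
dp [ 0.09 17.96 -7.55] twist -0.1
dp [ 0.09 19.52 -7.08] twist -0.1
dp [ 0.1  21.02 -6.46] twist -0.1
dp [ 0.1  22.45 -5.68] twist -0.1
dp [ 0.11 23.81 -4.77] twist -0.1
dp [ 0.11 25.06 -3.73] twist -0.1
dp [ 0.11 26.2  -2.57] twist -0.1
```

```bash
python3 -m jog '[{"dp":[0,0,0],"twist":0,"fingers":0},{"dp":[0,0,0],"twist":0,"fingers":0},{"dp":[0,0.8,-1.2],"twist":0,"fingers":0},{"dp":[0,1.8,-2.5],"twist":0,"fingers":0},{"dp":[0,2.9,-3.6],"twist":0,"fingers":0},{"dp":[0,4.1,-4.7],"twist":0,"fingers":0},{"dp":[0,5.5,-5.6],"twist":0,"fingers":0},{"dp":[0,6.9,-6.4],"twist":0,"fingers":0}]'
python3 -c "
from h import *
def T(f):
    a=np.radians(150.6)-f; return (*fr(CASE,80+163*np.cos(a),0,28+163*np.sin(a)-19),95.4)
plan(*[T(f) for f in np.arange(.7,2.0,.1)])"
```

```text
time_s: 4.78
tool_pos: [0.5618, 0.2788, 0.1573]
tool_rot: [-179.9, 0.0, 95.4]
force: [-4.0, -2.3, 6.8]
grip_width: 0.0115
grasp_force: 12.0
t 4.78 tcp [561.8 278.8 157.3] [-1.7992e+02  5.0000e-02  9.5360e+01] F [-4.  -2.3  6.8] w 11.5 gf 12.0
dp [ 0.05  1.51 -0.45] twist -0.0
dp [ 0.05  3.06 -0.94] twist -0.0
dp [ 0.06  4.66 -1.28] twist -0.0
dp [ 0.06  6.28 -1.46] twist -0.0
dp [ 0.06  7.91 -1.47] twist -0.0
dp [ 0.07  9.53 -1.32] twist -0.0
dp [ 0.07 11.13 -1.01] twist -0.0
dp [ 0.08 12.69 -0.55] twist -0.0
dp [ 0.08 14.2   0.07] twist -0.0
dp [ 0.08 15.63  0.84] twist -0.0
dp [ 0.09 16.99  1.75] twist -0.0
dp [ 0.09 18.24  2.79] twist -0.0
dp [ 0.1  19.39  3.95] twist -0.0
```

```bash
python3 -m jog '[{"dp":[0,1.5,-0.5],"twist":0,"fingers":0},{"dp":[0,3,-0.95],"twist":0,"fingers":0},{"dp":[0,4.6,-1.3],"twist":0,"fingers":0},{"dp":[0,6.2,-1.4],"twist":0,"fingers":0},{"dp":[0,7.8,-1.4],"twist":0,"fingers":0},{"dp":[0,9.4,-1.3],"twist":0,"fingers":0},{"dp":[0,11,-1],"twist":0,"fingers":0},{"dp":[0,12.6,-0.5],"twist":0,"fingers":0}]'
python3 -c "
from h import *
def T(f):
    a=np.radians(150.6)-f; return (*fr(CASE,80+163*np.cos(a),0,28+163*np.sin(a)-19),95.4)
plan(*[T(f) for f in np.arange(1.5,2.0,.1)])"
```

```text
time_s: 5.78
tool_pos: [0.6891, 0.2911, 0.1608]
tool_rot: [179.9, -0.1, 95.3]
force: [-0.9, 1.4, 0.3]
grip_width: 0.0114
grasp_force: 12.0
t 5.78 tcp [689.1 291.1 160.8] [ 1.7989e+02 -1.1000e-01  9.5320e+01] F [-0.9  1.4  0.3] w 11.4 gf 12.0
dp [0.05 1.4  0.45] twist -0.1
dp [0.05 2.84 1.22] twist -0.1
dp [0.05 4.19 2.13] twist -0.1
dp [0.05 5.44 3.18] twist -0.1
dp [0.05 6.58 4.34] twist -0.1
```

```bash
python3 -m jog '[{"dp":[0,1.4,0.4],"twist":0,"fingers":0},{"dp":[0,2.8,1.1],"twist":0,"fingers":0},{"dp":[0,4.1,2],"twist":0,"fingers":0},{"dp":[0,5.3,3],"twist":0,"fingers":0},{"dp":[0,6.0,3.7],"twist":0,"fingers":0},{"dp":[0,6.0,3.7],"twist":0,"fingers":0.21},{"dp":[0,6.0,3.7],"twist":0,"fingers":0.21},{"dp":[0,6.0,3.7],"twist":0,"fingers":0.21}]'
python3 -m jog '[{"dp":[0,0.1,-2],"twist":0,"fingers":0.21},{"dp":[0,0.1,-4],"twist":0,"fingers":0.21},{"dp":[0,0.1,-8],"twist":0,"fingers":0.21},{"dp":[0,0.1,-13],"twist":0,"fingers":0.21},{"dp":[0,0,-18],"twist":0,"fingers":0.21},{"dp":[0,-6,-18],"twist":0,"fingers":0.5},{"dp":[0,-12,-18],"twist":0,"fingers":0.5},{"dp":[0,-17,-18],"twist":0,"fingers":0.5}]'
python3 - <<'E'
from h import *
plan((*fr(CASE,-37,90,250),95.4))
E
```

```text
time_s: 6.78
tool_pos: [0.7474, 0.2945, 0.1222]
tool_rot: [-180.0, 0.1, 95.3]
force: [1.4, 0.2, 0.2]
grip_width: 0.0181
grasp_force: 0.5
time_s: 7.78
tool_pos: [0.5756, 0.2809, 0.305]
tool_rot: [179.9, -0.0, 95.4]
force: [0.7, 0.5, 0.3]
grip_width: 0.0393
grasp_force: 0.0
t 7.78 tcp [575.6 280.9 305. ] [ 1.7988e+02 -2.0000e-02  9.5420e+01] F [0.7 0.5 0.3] w 39.3 gf 0.0
dp [ 8.96 -5.9   5.49] twist 0.0
```

```bash
python3 -m jog '[{"dp":[0,-6,0],"twist":0,"fingers":0.6},{"dp":[0,-10,0],"twist":0,"fingers":0.6},{"dp":[0,-10,0],"twist":0,"fingers":0.6}]'
python3 - <<'E'
from h import *
a,W=cam('wrist'); b,V=cam('top'); np.savez('c1.npz',a=a,W=W,b=b,V=V)
cv2.imwrite('pics/c1.png',np.hstack([cv2.resize(a,(480,360)),b[120:300,60:220].repeat(2,0).repeat(2,1)[:360]]))
plan()
E
```

```text
time_s: 8.15
tool_pos: [0.4756, 0.2721, 0.3053]
tool_rot: [179.8, 0.2, 95.5]
force: [0.4, 0.6, 0.6]
grip_width: 0.0521
grasp_force: 0.0
t 8.25 tcp [478.9 270.8 304.4] [1.7979e+02 5.0000e-02 9.5350e+01] F [1.4 0.3 0. ] w 52.3 gf 0.0
```

View pics/c1.png

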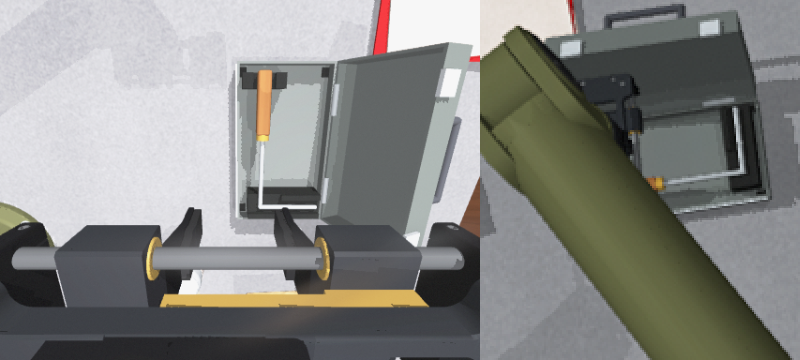

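The lid leans open. The rod lies in the case with its orange handle at wrist-picture (264,105), shank running down and bend at about (262,205). I'll measure the handle.

```bash
python3 - <<'E'
from h import *
Z=np.load('c1.npz'); W=Z['W']
hsv=cv2.cvtColor(Z['a'],cv2.COLOR_BGR2HSV)
m=(hsv[...,0]>5)&(hsv[...,0]<18)&(hsv[...,1]>120)&(abs(W[...,0]-.54)<.12)&(abs(W[...,1]-.3)<.2)&(W[...,2]>.045)&(W[...,2]<.07)
P=W[m]*1000; r=cv2.minAreaRect(P[:,:2].astype(np.float32)); print(len(P),r,np.median(P[:,2]),loc(CASE,[*r[0],0]),fr(CASE,-37,75,46))
V=loc(CASE,W.reshape(-1,3)*1000); q=V[(V[:,2]>100)&(abs(V[:,1])<120)&(V[:,0]>85)&(V[:,0]<170)]
k=np.polyfit(q[:,2],q[:,0],1); print('lid from vertical',np.degrees(np.arctan(k[0])),len(q))
x,y,_=r[0][0],r[0][1],0
for s in (0,20,35): plan((*(fr(CASE,*(loc(CASE,[*r[0],0])+[0,s,0]))[:2]),120,95.4))
E
```

```text
1022 ((509.9561767578125, 346.55926513671875), (21.45938491821289, 97.67034149169922), 5.215363502502441) 56.3361431566332 [-37.31786273  71.96734716   0.        ] [509.98190922 349.60842203  46.        ]
lid from vertical -6.1421362121475775 9362
t 8.25 tcp [478.9 270.8 304.4] [1.7979e+02 5.0000e-02 9.5350e+01] F [1.4 0.3 0. ] w 52.3 gf 0.0
dp [ 7.27  3.73 18.45] twist -0.1
t 8.25 tcp [478.9 270.8 304.4] [1.7979e+02 5.0000e-02 9.5350e+01] F [1.4 0.3 0. ] w 52.3 gf 0.0
dp [ 9.27  3.72 18.45] twist -0.1
t 8.25 tcp [478.9 270.8 304.4] [1.7979e+02 5.0000e-02 9.5350e+01] F [1.4 0.3 0. ] w 52.3 gf 0.0
dp [10.77  3.72 18.45] twist -0.1
```

```bash
python3 -m jog '[{"dp":[4,1.9,4],"twist":0,"fingers":0.43},{"dp":[7.9,3.7,8],"twist":0,"fingers":0.43},{"dp":[7.9,3.7,13],"twist":0,"fingers":0.43},{"dp":[7.9,3.7,18],"twist":0,"fingers":0.43},{"dp":[7.9,3.7,20],"twist":0,"fingers":0.43},{"dp":[7.9,3.7,20],"twist":0,"fingers":0.43}]' 3
python3 - <<'E'
from h import *
V=loc(CASE,np.load('c1.npz')['W'].reshape(-1,3)*1000); V=V[(abs(V[:,1])<160)&(V[:,0]>85)&(V[:,0]<330)&(V[:,2]<250)]
print('lid top pts',np.median(V[V[:,2]>np.nanpercentile(V[:,2],97)],0))
plan((*fr(CASE,-37,80,27),95.4))
E
```

```text
time_s: 9.0
tool_pos: [0.5082, 0.3525, 0.1017]
tool_rot: [-179.9, 0.0, 95.3]
force: [0.9, 0.3, 0.4]
grip_width: 0.0373
grasp_force: 0.0
lid top pts [140.96543226  91.20648475 177.85843766]
t 9.0 tcp [508.2 352.5 101.7] [-1.7987e+02  2.0000e-02  9.5300e+01] F [0.9 0.3 0.4] w 37.3 gf 0.0
dp [0.2  0.16 7.47] twist -0.1
```

The lid rim sits at (141,178) in the case frame, which means 1.95 rad. Next, grip the rod's handle lightly.

```bash
python3 -m jog '[{"dp":[0.1,0.1,3],"twist":0,"fingers":0.43},{"dp":[0.2,0.1,6],"twist":0,"fingers":0.43},{"dp":[0.2,0.1,7.4],"twist":0,"fingers":0.43},{"dp":[0.2,0.1,7.4],"twist":0,"fingers":0.43},{"dp":[0.2,0.1,7.4],"twist":0,"fingers":0},{"dp":[0.2,0.1,7.4],"twist":0,"fingers":0},{"dp":[0.2,0.1,7.4],"twist":0,"fingers":0},{"dp":[0.2,0.1,7.4],"twist":0,"fingers":0}]' 4
python3 - <<'E'
from h import *
# pivot arc: bend at case y=-105,z=46 ; grip at 185 along
plan(*[(*fr(CASE,-37,-105+185*np.cos(a),27+185*np.sin(a)),95.4) for a in np.radians([0,5,10,15,20,25,30,35,40])])
E
```

```text
time_s: 10.0
tool_pos: [0.5095, 0.3553, 0.0297]
tool_rot: [179.9, -0.0, 95.3]
force: [-1.4, 0.1, 5.9]
grip_width: 0.0219
grasp_force: 4.0
t 10.0 tcp [509.5 355.3  29.7] [ 1.799e+02 -3.000e-02  9.534e+01] F [-1.4  0.1  5.9] w 21.9 gf 4.0
dp [-0.08 -0.01  0.27] twist -0.1
dp [-0.14 -0.   -1.34] twist -0.1
dp [-0.35 -0.   -2.94] twist -0.1
dp [-0.7   0.   -4.52] twist -0.1
dp [-1.19  0.01 -6.06] twist -0.1
dp [-1.8   0.01 -7.55] twist -0.1
dp [-2.55  0.02 -8.98] twist -0.1
dp [ -3.42   0.02 -10.34] twist -0.1
dp [ -4.4    0.03 -11.62] twist -0.1
```

```bash
python3 -m jog '[{"dp":[0,0,-1.4],"twist":0,"fingers":0},{"dp":[-0.3,0,-3],"twist":0,"fingers":0},{"dp":[-0.7,0,-4.6],"twist":0,"fingers":0},{"dp":[-1.15,0,-6.1],"twist":0,"fingers":0},{"dp":[-1.8,0,-7.6],"twist":0,"fingers":0},{"dp":[-2.5,0,-9.0],"twist":0,"fingers":0},{"dp":[-3.4,0,-10.4],"twist":0,"fingers":0},{"dp":[-3.4,0,-10.4],"twist":0,"fingers":0}]' 4
python3 - <<'E'
from h import *
a,W=cam('wrist'); b,V=cam('side'); np.savez('c2.npz',a=a,W=W,b=b,V=V)
cv2.imwrite('pics/c2.png',np.hstack([cv2.resize(a,(440,330)),cv2.resize(b[110:220,180:300],(360,330))]))
plan()
E
```

```text
time_s: 11.0
tool_pos: [0.5131, 0.3203, 0.1339]
tool_rot: [179.9, -0.0, 95.2]
force: [-0.4, -0.5, -0.2]
grip_width: 0.022
grasp_force: 4.0
t 11.1 tcp [512.2 320.9 132.6] [179.97  -0.    95.32] F [ 0.2  0.5 -0.4] w 21.9 gf 4.0
```

View pics/c2.png

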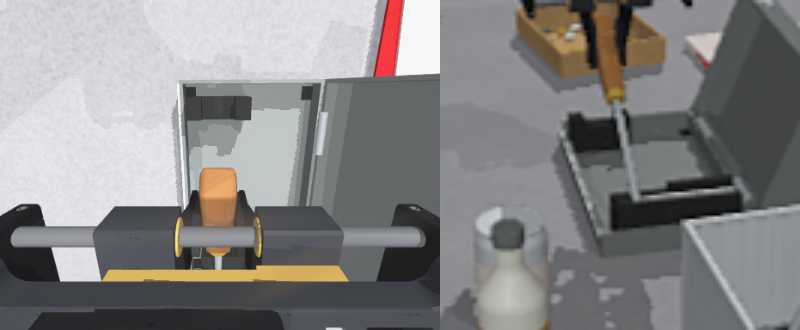

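The rod pivots in the grip as planned: its leg still sits in the trough and the handle is raised about 34°. I'll go to about 42°, then grip hard and lift.

```bash
python3 -m jog '[{"dp":[-0.7,0,-1],"twist":0,"fingers":0},{"dp":[-1.5,0,-2],"twist":0,"fingers":0},{"dp":[-1.5,0,-2],"twist":0,"fingers":0}]' 4
python3 -m jog '[{"dp":[0,0,0],"twist":0,"fingers":0},{"dp":[0,0,0],"twist":0,"fingers":0},{"dp":[0,0,-2],"twist":0,"fingers":0},{"dp":[0,0,-5],"twist":0,"fingers":0},{"dp":[0,0,-9],"twist":0,"fingers":0},{"dp":[0,0,-13],"twist":0,"fingers":0},{"dp":[0,0,-16],"twist":0,"fingers":0},{"dp":[0,0,-16],"twist":0,"fingers":0}]' 60
cat >> h.py <<'E'
def rodfit(n,save=None):
    a,W=cam(n); p=env.get_obs()['tool_pos']
    h=cv2.cvtColor(a,cv2.COLOR_BGR2HSV)
    m=(h[...,0]>5)&(h[...,0]<18)&(h[...,1]>120)&(np.linalg.norm(W-p,axis=-1)<.11)
    P=W[m]; c=P.mean(0); _,s,v=np.linalg.svd(P-c,full_matrices=False)
    d=v[0]*(-np.sign(v[0][2])); print(n,len(P),'centre',(c*1000).round(1),'dir',d.round(3),'tilt',np.degrees(np.arcsin(-d[2])).round(1),'yaw',np.degrees(np.arctan2(d[1],d[0])).round(1),'sv',s.round(3))
    if save: cv2.imwrite(save,a)
    return a,W
E
python3 - <<'E'
from h import *
np.savez('c3.npz',*rodfit('side')); rodfit('wrist'); plan()
E
```

```text
time_s: 11.48
tool_pos: [0.5143, 0.3053, 0.1535]
tool_rot: [179.9, 0.0, 95.2]
force: [0.6, -0.2, -0.3]
grip_width: 0.0217
grasp_force: 4.0
time_s: 12.48
tool_pos: [0.5138, 0.3078, 0.3159]
tool_rot: [179.7, -0.2, 95.4]
force: [-0.3, 0.1, -2.7]
grip_width: 0.0215
grasp_force: 60.0
side 202 centre [513.9 292.2 332.3] dir [ 0.051 -0.733 -0.678] tilt 42.7 yaw -86.0 sv [0.387 0.108 0.068]
wrist 2267 centre [510.8 330.7 357. ] dir [-0.085  0.995 -0.045] tilt 2.6 yaw 94.9 sv [0.385 0.279 0.209]
t 12.57 tcp [512.9 306.3 312.3] [-179.97    0.     95.36] F [-0.4 -0.7 -2.2] w 21.7 gf 60.0
```

```bash
python3 - <<'E'
from h import *
Z=np.load('c3.npz'); a,W=Z['arr_0'],Z['arr_1']
L=loc(CASE,W.reshape(-1,3)*1000); 
m=(L[:,2]>185)&(L[:,2]<225)&(L[:,0]>-60)&(L[:,0]<80)&(L[:,1]>-160)&(L[:,1]<0)
P=L[m]; print(len(P)); print(P[np.argsort(P[:,0])][::max(1,len(P)//20)].round())
plan(); print(loc(CASE,env.get_obs()['tool_pos']*1000))
E
```

```text
115
[[ -42.  -99.  215.]
 [ -41. -109.  209.]
 [ -40. -102.  219.]
 [ -38.  -94.  222.]
 [ -36. -113.  207.]
 [ -33. -111.  209.]
 [ -30. -110.  211.]
 [ -23. -108.  204.]
 [ -18. -110.  208.]
 [ -11. -107.  212.]
 [  -7. -112.  210.]
 [  -2. -117.  212.]
 [   3. -108.  208.]
 [   9. -109.  208.]
 [  13. -114.  213.]
 [  20. -111.  211.]
 [  27. -108.  206.]
 [  32. -112.  210.]
 [  35. -110.  209.]
 [  40. -114.  214.]
 [  47. -112.  212.]
 [  52. -113.  212.]
 [  60. -108.  213.]]
t 12.57 tcp [512.9 306.3 312.3] [-179.97    0.     95.36] F [-0.4 -0.7 -2.2] w 21.7 gf 60.0
[-38.26043691  31.58416504 312.25156731]
```

```bash
python3 - <<'E'
from h import *
plan((540,50,330,142),(*fr(ST,-153,27,330),188.35))
E
```

```text
t 12.57 tcp [512.9 306.3 312.3] [-179.97    0.     95.36] F [-0.4 -0.7 -2.2] w 21.7 gf 60.0
dp [-25.77   0.3   -1.77] twist -46.6
dp [-50.85  -2.52  -1.77] twist -93.0
```

```bash
python3 -m jog '[{"dp":[-1,0,-0.6],"twist":-2,"fingers":0},{"dp":[-4,0,-1.2],"twist":-8,"fingers":0},{"dp":[-8,0.1,-1.8],"twist":-15,"fingers":0},{"dp":[-12,0.1,-1.8],"twist":-22,"fingers":0},{"dp":[-16,0.2,-1.8],"twist":-29,"fingers":0},{"dp":[-20,0.3,-1.8],"twist":-36,"fingers":0},{"dp":[-24,0.3,-1.8],"twist":-43,"fingers":0},{"dp":[-26,0.3,-1.8],"twist":-47,"fingers":0}]' 60
python3 - <<'E'
from h import *
plan((*fr(ST,-153,27,330),188.35))
E
```

```text
time_s: 13.58
tool_pos: [0.5398, 0.0441, 0.3285]
tool_rot: [-179.8, -0.1, 142.3]
force: [-0.4, -0.1, -1.8]
grip_width: 0.0218
grasp_force: 60.0
t 13.57 tcp [539.8  44.1 328.5] [-1.7983e+02 -1.4000e-01  1.4227e+02] F [-0.4 -0.1 -1.8] w 21.8 gf 60.0
dp [-14.73 -19.77  -0.12] twist -46.1
```

```bash
python3 -m jog '[{"dp":[-1,-1.3,0],"twist":-4,"fingers":0},{"dp":[-3.5,-4.7,0],"twist":-11,"fingers":0},{"dp":[-6.5,-8.7,0],"twist":-19,"fingers":0},{"dp":[-9.5,-12.7,0],"twist":-27,"fingers":0},{"dp":[-12,-16.2,0],"twist":-35,"fingers":0},{"dp":[-14,-19,0],"twist":-42,"fingers":0},{"dp":[-14.7,-19.8,0],"twist":-46,"fingers":0},{"dp":[-14.7,-19.8,0],"twist":-46,"fingers":0}]' 60
python3 - <<'E'
from h import *
a,W=rodfit('side'); b,V=cam('top'); np.savez('c4.npz',a=a,W=W,b=b,V=V)
cv2.imwrite('pics/c4.png',np.hstack([cv2.resize(a[60:330,180:450],(400,400)),cv2.resize(b[80:240,220:400],(400,356))[:356].copy() if 0 else cv2.resize(b[80:240,220:380],(400,400))]))
L=loc(ST,W.reshape(-1,3)*1000); m=(L[:,2]>200)&(L[:,2]<245)&(L[:,0]>-60)&(L[:,0]<60)&(L[:,1]>-20)&(L[:,1]<150)
P=L[m]; P=P[np.argsort(P[:,1])]; print(len(P)); print(P[::max(1,len(P)//12)].round())
plan(); print(loc(ST,env.get_obs()['tool_pos']*1000))
E
```

```text
time_s: 14.58
tool_pos: [0.5349, -0.2, 0.3286]
tool_rot: [179.9, -0.2, -171.8]
force: [-0.2, 0.4, -2.4]
grip_width: 0.0214
grasp_force: 60.0
side 398 centre [ 538.6 -208.7  343.1] dir [ 0.758  0.093 -0.646] tilt 40.2 yaw 7.0 sv [0.681 0.13  0.082]
107
[[-18.  24. 227.]
 [-30.  26. 235.]
 [-37.  26. 243.]
 [-39.  27. 243.]
 [-20.  27. 231.]
 [-17.  28. 230.]
 [-28.  29. 231.]
 [-13.  57. 225.]
 [-14.  74. 225.]
 [-15.  88. 221.]
 [-13.  98. 223.]
 [-13. 109. 223.]
 [-14. 119. 222.]
 [-10. 130. 224.]]
t 14.68 tcp [ 535.6 -197.9  329.5] [ 1.7991e+02 -8.0000e-02 -1.7167e+02] F [-0.5 -0.9 -1.6] w 21.4 gf 60.0
[-152.08795198   31.38688613  329.54671196]
```

View pics/c4.png

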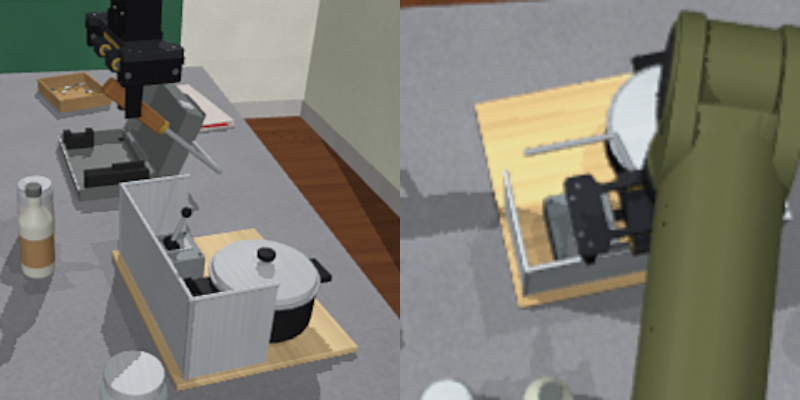

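The side view shows the leg high behind the lever: bend at picture (218,170) and knob at (186,212). The fit puts the leg at station x=-14, with the ball's back at -35. Lowering straight down is clear.

```bash
python3 -m jog '[{"dp":[0,-0.3,1],"twist":0,"fingers":0},{"dp":[0,-0.3,3],"twist":0,"fingers":0},{"dp":[0,-0.3,5.5],"twist":0,"fingers":0},{"dp":[0,-0.3,8],"twist":0,"fingers":0},{"dp":[0,-0.3,9.5],"twist":0,"fingers":0},{"dp":[0,-0.3,10],"twist":0,"fingers":0},{"dp":[0,-0.3,10],"twist":0,"fingers":0}]' 60
python3 - <<'E'
from h import *
a,W=rodfit('side')
L=loc(ST,W.reshape(-1,3)*1000); m=(L[:,2]>95)&(L[:,2]<150)&(L[:,0]>-30)&(L[:,0]<10)&(L[:,1]>20)&(L[:,1]<140)
P=L[m]; P=P[np.argsort(P[:,1])]; print(len(P)); print(P[::max(1,len(P)//10)].round())
plan(); print(loc(ST,env.get_obs()['tool_pos']*1000))
E
```

```text
time_s: 15.55
tool_pos: [0.5366, -0.2019, 0.2308]
tool_rot: [-180.0, 0.0, -171.6]
force: [-1.0, -0.5, -1.7]
grip_width: 0.0215
grasp_force: 60.0
side 316 centre [ 541.5 -210.   244.8] dir [ 0.768  0.097 -0.633] tilt 39.3 yaw 7.2 sv [0.613 0.114 0.06 ]
106
[[-20.  21. 131.]
 [-27.  24. 139.]
 [-16.  26. 133.]
 [ -7.  27. 125.]
 [-13.  48. 127.]
 [-13.  60. 123.]
 [-13.  73. 126.]
 [-11.  86. 127.]
 [-14.  96. 122.]
 [-11. 112. 129.]
 [-10. 120. 128.]]
t 15.6 tcp [ 536.8 -202.   231.3] [-1.7996e+02  6.0000e-02 -1.7166e+02] F [-0.   0.6 -1.9] w 21.9 gf 60.0
[-151.42471601   27.1305003   231.31014689]
```

```bash
python3 -m jog '[{"dp":[0.8,0,0.2],"twist":0,"fingers":0},{"dp":[1.7,0,0.2],"twist":0,"fingers":0},{"dp":[2.6,0,0.2],"twist":0,"fingers":0},{"dp":[3.5,0,0.2],"twist":0,"fingers":0},{"dp":[4.4,0,0.1],"twist":0,"fingers":0},{"dp":[5.3,0,0],"twist":0,"fingers":0},{"dp":[6.2,0,0],"twist":0,"fingers":0},{"dp":[6.5,0,0],"twist":0,"fingers":0}]' 60
cat > lev.py <<'E'
from h import *
a,W=rodfit('side'); np.savez('c5.npz',a=a,W=W)
L=loc(ST,W.reshape(-1,3)*1000).reshape(W.shape); dark=a.max(-1)<60
m=dark&(abs(L[...,1]-70)<14)&(L[...,2]>112)&(L[...,2]<150)&(L[...,0]>-118)&(L[...,0]<-20)
print('ball',m.sum(),np.median(L[m],0).round(1))
m=(~dark)&(L[...,2]>95)&(L[...,2]<150)&(L[...,0]>-112)&(L[...,0]<10)&(((L[...,1]>85)&(L[...,1]<128))|((L[...,1]>36)&(L[...,1]<60)))
P=L[m]; P=P[np.argsort(P[:,1])]; print('leg',len(P)); print(P[::max(1,len(P)//8)].round())
plan(); print(loc(ST,env.get_obs()['tool_pos']*1000))
cv2.imwrite('pics/%s.png'%env.get_obs()['time_s'],cv2.resize(a[130:270,230:400],(680,560)))
E
python3 lev.py; ls -t pics|head -1
```

```text
time_s: 16.6
tool_pos: [0.4717, -0.2116, 0.2309]
tool_rot: [-180.0, 0.0, -171.7]
force: [4.2, 1.1, -2.1]
grip_width: 0.0214
grasp_force: 60.0
side 319 centre [ 481.9 -218.4  240.9] dir [ 0.782  0.107 -0.614] tilt 37.9 yaw 7.8 sv [0.602 0.119 0.067]
ball 29 [-86.   62.6 136.7]
leg 45
[[-72.  38. 127.]
 [-78.  43. 130.]
 [-79.  52. 128.]
 [-74.  59. 128.]
 [-76.  95. 127.]
 [-74. 103. 130.]
 [-76. 110. 129.]
 [-78. 113. 128.]
 [-75. 122. 128.]]
t 16.65 tcp [ 471.5 -211.6  230.8] [-179.97   -0.   -171.69] F [ 2.2  0.6 -1.3] w 21.6 gf 60.0
[-217.41380554   27.15113008  230.83752925]
16.65.png
```

```bash
python3 -m jog '[{"dp":[0.3,0,0],"twist":0,"fingers":0},{"dp":[0.6,0,0],"twist":0,"fingers":0},{"dp":[0.8,0,0],"twist":0,"fingers":0},{"dp":[0.8,0,0],"twist":0,"fingers":0}]' 60
python3 lev.py; ls -t pics|head -1
```

```text
time_s: 17.15
tool_pos: [0.4642, -0.2123, 0.23]
tool_rot: [180.0, 0.0, -171.7]
force: [5.6, 0.9, -5.6]
grip_width: 0.0218
grasp_force: 60.0
side 308 centre [ 475.3 -219.5  239.5] dir [ 0.778  0.11  -0.619] tilt 38.2 yaw 8.0 sv [0.584 0.117 0.067]
ball 24 [-93.7  63.8 133.2]
leg 52
[[-80.  42. 126.]
 [-83.  50. 127.]
 [-88.  55. 124.]
 [-82.  86. 127.]
 [-82.  93. 128.]
 [-84. 101. 127.]
 [-85. 108. 129.]
 [-85. 115. 128.]
 [-87. 124. 123.]]
t 17.2 tcp [ 464.2 -212.3  230.1] [ 1.7997e+02  1.0000e-02 -1.7165e+02] F [ 5.   1.5 -4.8] w 21.4 gf 60.0
[-224.75742767   27.51167662  230.06672585]
17.2.png
```

```bash
cp "pics/$(ls -t pics|head -1)" pics/lev2.png
```

```text
(no output)
```

View pics/lev2.png

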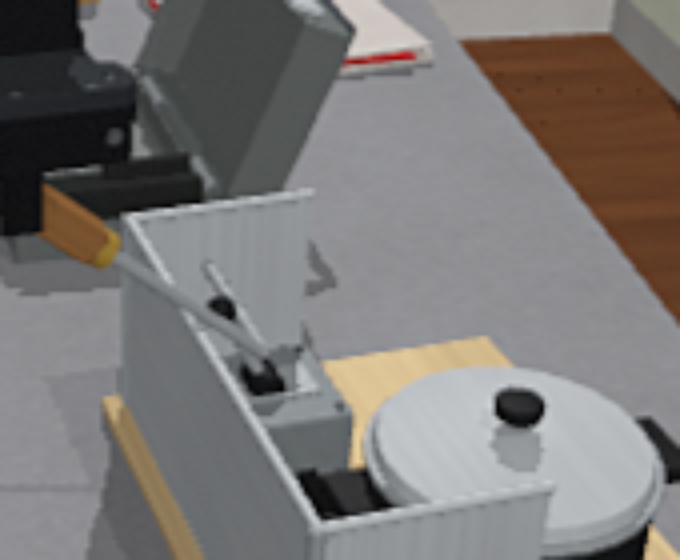

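The knob at (222,305) is now on the robot's side, pulled by the leg behind it (ball x≈-94, so the lever is about 1.0). I'll back off and lift.

```bash
python3 -m jog '[{"dp":[-1,0,0],"twist":0,"fingers":0},{"dp":[-2.5,0,-0.5],"twist":0,"fingers":0},{"dp":[-3,0,-3],"twist":0,"fingers":0},{"dp":[-3,0,-6],"twist":0,"fingers":0},{"dp":[-3,0,-9],"twist":0,"fingers":0},{"dp":[-3,0,-10.5],"twist":0,"fingers":0},{"dp":[-3,0,-10.5],"twist":0,"fingers":0}]' 60
python3 lev.py; python3 -c "
from h import *
plan((540,50,330,142))"
```

```text
time_s: 18.08
tool_pos: [0.4944, -0.2083, 0.3361]
tool_rot: [-180.0, 0.0, -171.6]
force: [0.1, 1.0, -2.3]
grip_width: 0.0216
grasp_force: 60.0
side 416 centre [ 498.2 -216.6  350.4] dir [ 0.764  0.088 -0.639] tilt 39.7 yaw 6.6 sv [0.695 0.131 0.092]
ball 35 [-95.7  63.  131.2]
leg 0
[]
t 18.12 tcp [ 493.8 -208.2  335. ] [ 1.7998e+02 -4.0000e-02 -1.7165e+02] F [ 0.2 -0.3 -1.8] w 21.6 gf 60.0
[-194.88051267   27.27835172  334.99763371]
t 18.12 tcp [ 493.8 -208.2  335. ] [ 1.7998e+02 -4.0000e-02 -1.7165e+02] F [ 0.2 -0.3 -1.8] w 21.6 gf 60.0
dp [-8.32 24.88  0.5 ] twist 46.3
```

```bash
python3 -m jog '[{"dp":[-0.3,1,0],"twist":3,"fingers":0},{"dp":[-1.5,4.5,0],"twist":10,"fingers":0},{"dp":[-2.7,8,0],"twist":17,"fingers":0},{"dp":[-4,12,0],"twist":24,"fingers":0},{"dp":[-5.3,16,0],"twist":31,"fingers":0},{"dp":[-6.6,20,0],"twist":38,"fingers":0},{"dp":[-7.8,23.5,0],"twist":44,"fingers":0},{"dp":[-8.3,25,0],"twist":46,"fingers":0}]' 60
python3 -c "
from h import *
plan((*fr(CASE,-37,34,330),95.4))"
```

```text
time_s: 19.12
tool_pos: [0.5388, 0.0541, 0.3341]
tool_rot: [-180.0, -0.1, 142.5]
force: [0.0, -0.4, -1.4]
grip_width: 0.0219
grasp_force: 60.0
t 19.12 tcp [538.8  54.1 334.1] [-1.7996e+02 -1.4000e-01  1.4247e+02] F [ 0.  -0.4 -1.4] w 21.9 gf 60.0
dp [17.49 18.68  0.44] twist 47.1
```

```bash
python3 -m jog '[{"dp":[1,1.1,0],"twist":4,"fingers":0},{"dp":[4,4.3,0],"twist":11,"fingers":0},{"dp":[7.5,8,0],"twist":19,"fingers":0},{"dp":[11,11.7,0],"twist":27,"fingers":0},{"dp":[14,15,0],"twist":35,"fingers":0},{"dp":[16.5,17.6,0],"twist":42,"fingers":0},{"dp":[17.5,18.7,0.4],"twist":47,"fingers":0},{"dp":[17.5,18.7,0.4],"twist":47.1,"fingers":0}]' 60
cat > leg.py <<'E'
from h import *
import sys
a,W=rodfit('side'); z=env.get_obs()['tool_pos'][2]*1000-105
L=loc(CASE,W.reshape(-1,3)*1000)
m=(abs(L[:,2]-z)<16)&(L[:,0]>-25)&(L[:,0]<75)&(L[:,1]>-140)&(L[:,1]<-75)
P=L[m]; print('leg',len(P),'med',np.median(P,0).round(1),'x range',P[:,0].min().round(),P[:,0].max().round(),'dy/dx',np.polyfit(P[:,0],P[:,1],1)[0].round(3))
plan(); print('tcp case',loc(CASE,env.get_obs()['tool_pos']*1000).round(1))
E
python3 leg.py
```

```text
time_s: 20.12
tool_pos: [0.514, 0.3072, 0.3297]
tool_rot: [-179.8, 0.0, 95.5]
force: [0.0, -0.1, -2.2]
grip_width: 0.0216
grasp_force: 60.0
side 200 centre [514.6 291.7 345.8] dir [ 0.029 -0.751 -0.66 ] tilt 41.3 yaw -87.8 sv [0.387 0.09  0.037]
leg 85 med [  19.3 -111.7  224.1] x range -25.0 65.0 dy/dx 0.018
t 20.18 tcp [514.9 305.8 330.1] [-1.7987e+02  7.0000e-02  9.5390e+01] F [-0.  -0.4 -1.4] w 21.4 gf 60.0
tcp case [-36.3  31.  330.1]
```

```bash
python3 -m jog '[{"dp":[0.3,0,3],"twist":0,"fingers":0},{"dp":[0.35,0,8],"twist":0,"fingers":0},{"dp":[0.35,0,12],"twist":0,"fingers":0},{"dp":[0.35,0,14],"twist":0,"fingers":0},{"dp":[0.35,0,15],"twist":0,"fingers":0},{"dp":[0.35,0,15],"twist":0,"fingers":0}]' 60
python3 leg.py
```

```text
time_s: 20.92
tool_pos: [0.5155, 0.3095, 0.182]
tool_rot: [180.0, -0.0, 95.2]
force: [0.6, 0.5, -1.6]
grip_width: 0.0218
grasp_force: 60.0
side 200 centre [514.7 294.2 197.1] dir [ 0.027 -0.747 -0.664] tilt 41.6 yaw -88.0 sv [0.378 0.109 0.057]
leg 76 med [  16.5 -110.    76.5] x range -25.0 64.0 dy/dx 0.001
t 20.98 tcp [515.8 309.9 182.7] [ 1.7991e+02 -4.0000e-02  9.5230e+01] F [ 0.7 -0.5 -1. ] w 21.6 gf 60.0
tcp case [-35.   34.9 182.7]
```

```bash
python3 -m jog '[{"dp":[0.1,-0.1,1],"twist":0,"fingers":0},{"dp":[0.15,-0.15,2],"twist":0,"fingers":0},{"dp":[0.15,-0.15,2.4],"twist":0,"fingers":0},{"dp":[0.15,-0.15,2.7],"twist":0,"fingers":0},{"dp":[0.15,-0.15,2.7],"twist":0,"fingers":0}]' 60
python3 leg.py
```

```text
time_s: 21.6
tool_pos: [0.5134, 0.3109, 0.1544]
tool_rot: [-180.0, 0.0, 95.2]
force: [0.4, -0.5, -1.5]
grip_width: 0.0217
grasp_force: 60.0
side 196 centre [512.5 296.6 171.2] dir [ 0.038 -0.737 -0.675] tilt 42.5 yaw -87.0 sv [0.366 0.117 0.072]
leg 336 med [  23.3 -122.2   47.6] x range -25.0 69.0 dy/dx 0.066
t 21.65 tcp [513.5 311.  154.6] [180.    -0.    95.24] F [-0.6 -0.  -1.8] w 21.9 gf 60.0
tcp case [-37.2  36.2 154.6]
```

```bash
python3 -m jog '[{"dp":[0,0,0.2],"twist":0,"fingers":0},{"dp":[0,0,0.4],"twist":0,"fingers":0},{"dp":[0,0,0.4],"twist":0,"fingers":0}]' 60
python3 -m jog '[{"dp":[0,0,0],"twist":0,"fingers":0},{"dp":[0,0,0],"twist":0,"fingers":0}]' 5
python3 - <<'E'
from h import *
plan(*[(*fr(CASE,-37,-104+185*np.cos(a),27.5+185*np.sin(a)),95.4) for a in np.radians([40,35,30,25,20,15,10,5,0])])
E
```

```text
time_s: 22.02
tool_pos: [0.5136, 0.3123, 0.1518]
tool_rot: [179.9, -0.1, 95.3]
force: [-0.7, 1.1, 6.0]
grip_width: 0.0215
grasp_force: 60.0
time_s: 22.28
tool_pos: [0.5135, 0.3107, 0.1503]
tool_rot: [-180.0, 0.0, 95.2]
force: [0.3, 1.0, -0.3]
grip_width: 0.0219
grasp_force: 5.0
t 22.27 tcp [513.5 310.7 150.3] [-1.800e+02  2.000e-02  9.523e+01] F [ 0.3  1.  -0.3] w 21.9 gf 5.0
dp [0.18 0.02 0.39] twist -0.2
dp [1.16 0.01 1.67] twist -0.2
dp [2.03 0.01 3.03] twist -0.2
dp [2.78 0.01 4.46] twist -0.2
dp [3.39 0.   5.95] twist -0.2
dp [3.88 0.   7.49] twist -0.2
dp [4.23 0.   9.06] twist -0.2
dp [ 4.44 -0.   10.66] twist -0.2
dp [ 4.51 -0.   12.28] twist -0.2
```

```bash
python3 -m jog '[{"dp":[0.6,0,0.9],"twist":0,"fingers":0},{"dp":[1.2,0,1.7],"twist":0,"fingers":0},{"dp":[2.0,0,3.0],"twist":0,"fingers":0},{"dp":[2.8,0,4.4],"twist":0,"fingers":0},{"dp":[3.4,0,5.9],"twist":0,"fingers":0},{"dp":[3.9,0,7.5],"twist":0,"fingers":0},{"dp":[4.2,0,9.0],"twist":0,"fingers":0},{"dp":[4.2,0,9.0],"twist":0,"fingers":0}]' 5
python3 - <<'E'
from h import *
a,W=rodfit('side'); b,_=cam('wrist')
cv2.imwrite('pics/p1.png',np.hstack([cv2.resize(b,(440,330)),cv2.resize(a[110:220,180:300],(360,330))]))
plan((*fr(CASE,-37,81,27.5),95.4))
E
```

```text
time_s: 23.28
tool_pos: [0.5086, 0.3524, 0.0588]
tool_rot: [-179.9, 0.1, 95.3]
force: [0.5, 0.2, -1.6]
grip_width: 0.022
grasp_force: 5.0
side 109 centre [509.5 336.2  83.8] dir [-0.134 -0.933 -0.333] tilt 19.5 yaw -98.1 sv [0.283 0.147 0.136]
t 23.38 tcp [509.7 352.7  60.4] [-179.98    0.     95.22] F [ 0.2 -0.7 -2.1] w 22.0 gf 5.0
dp [0.29 0.   3.29] twist -0.2
```

View pics/p1.png

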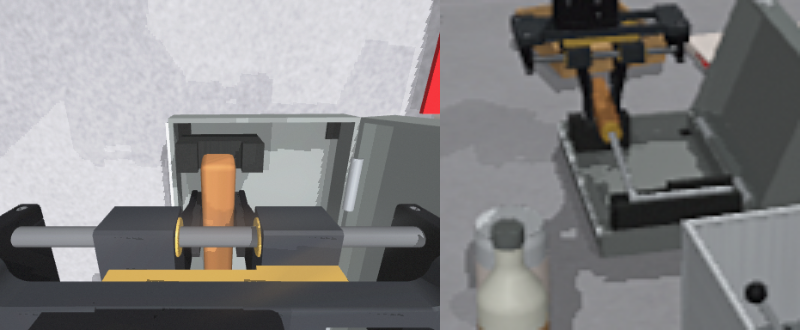

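The rod pivots back down with its leg in the trough, and its tail is lined up over the notch at (220,155). I'll finish lowering it.

```bash
python3 -m jog '[{"dp":[0.2,0,0.9],"twist":0,"fingers":0},{"dp":[0.25,0,1.8],"twist":0,"fingers":0},{"dp":[0.25,0,2.6],"twist":0,"fingers":0},{"dp":[0.25,0,3.1],"twist":0,"fingers":0},{"dp":[0.25,0,3.3],"twist":0,"fingers":0},{"dp":[0.25,0,3.3],"twist":0,"fingers":0}]' 5
python3 - <<'E'
from h import *
rodfit('side'); plan()
E
```

```text
time_s: 24.12
tool_pos: [0.5092, 0.3556, 0.0279]
tool_rot: [-180.0, -0.0, 95.3]
force: [-2.0, 0.1, 3.3]
grip_width: 0.0221
grasp_force: 5.0
side 80 centre [508.7 335.5  55.7] dir [ 0.026 -0.999 -0.045] tilt 2.6 yaw -88.5 sv [0.222 0.098 0.052]
t 24.18 tcp [509.2 355.6  27.9] [-1.800e+02 -1.000e-02  9.525e+01] F [-1.8 -0.5  4.8] w 22.0 gf 5.0
```

```bash
python3 -m jog '[{"dp":[0,0,0.1],"twist":0,"fingers":0},{"dp":[0,0,0.1],"twist":0,"fingers":0.4},{"dp":[0,0,0.1],"twist":0,"fingers":0.4},{"dp":[0,0,0.1],"twist":0,"fingers":0.4},{"dp":[0,0,-2],"twist":0,"fingers":0.4},{"dp":[0,0,-6],"twist":0,"fingers":0.4}]' 5
python3 -m jog '[{"dp":[0,0,-4],"twist":0,"fingers":0.4},{"dp":[0,0,-9],"twist":0,"fingers":0.4},{"dp":[-3,-2,-14],"twist":0,"fingers":0.4},{"dp":[-8,-4,-19],"twist":0,"fingers":0.4},{"dp":[-9,-4,-19],"twist":0,"fingers":0.4}]'
python3 - <<'E'
from h import *
a,W=cam('wrist'); hsv=cv2.cvtColor(a,cv2.COLOR_BGR2HSV)
m=(hsv[...,0]>5)&(hsv[...,0]<18)&(hsv[...,1]>120)&(abs(W[...,0]-.54)<.12)&(abs(W[...,1]-.3)<.2)&(W[...,2]>.045)&(W[...,2]<.07)
P=W[m]*1000; r=cv2.minAreaRect(P[:,:2].astype(np.float32)); A=np.c_[P[:,:2]-P[:,:2].mean(0),np.ones(len(P))]
print(len(P),r,loc(CASE,[*r[0],0]),'z fit slope',np.linalg.lstsq(A,P[:,2],rcond=None)[0].round(3))
V=loc(CASE,W.reshape(-1,3)*1000); V=V[(abs(V[:,1])<160)&(V[:,0]>85)&(V[:,0]<330)&(V[:,2]<250)]
print('lid top',np.median(V[V[:,2]>np.nanpercentile(V[:,2],97)],0))
s,_=cam('side'); cv2.imwrite('pics/e.png',np.hstack([cv2.resize(a,(400,300)),cv2.resize(s,(400,300))]))
import subprocess; exec(open('lev.py').read().split("m=(~dark)")[0])
plan()
E
```

```text
time_s: 24.92
tool_pos: [0.5086, 0.3546, 0.0879]
tool_rot: [-179.9, 0.1, 95.2]
force: [0.2, 0.1, 0.7]
grip_width: 0.035
grasp_force: 0.0
time_s: 25.55
tool_pos: [0.4785, 0.2615, 0.2822]
tool_rot: [179.6, 0.0, 95.2]
force: [0.4, 0.1, -1.1]
grip_width: 0.0347
grasp_force: 0.0
1178 ((509.523681640625, 346.2167663574219), (21.80840492248535, 97.09687042236328), 5.41995906829834) [-37.78119378  71.667878     0.        ] z fit slope [6.1000e-02 7.0000e-03 5.6139e+01]
lid top [140.72609662  90.90633892 178.53642068]h.py:23: RuntimeWarning: Mean of empty slice.
  P=W[m]; c=P.mean(0); _,s,v=np.linalg.svd(P-c,full_matrices=False)
  ret = um.true_divide(
Traceback (most recent call last):
  File "h.py", line 24, in rodfit
    d=v[0]*(-np.sign(v[0][2])); print(n,len(P),'centre',(c*1000).round(1),'dir',d.round(3),'tilt',np.degrees(np.arcsin(-d[2])).round(1),'yaw',np.degrees(np.arctan2(d[1],d[0])).round(1),'sv',s.round(3))
      ~^^^
IndexError: index 0 is out of bounds for axis 0 with size 0
```

View pics/e.png

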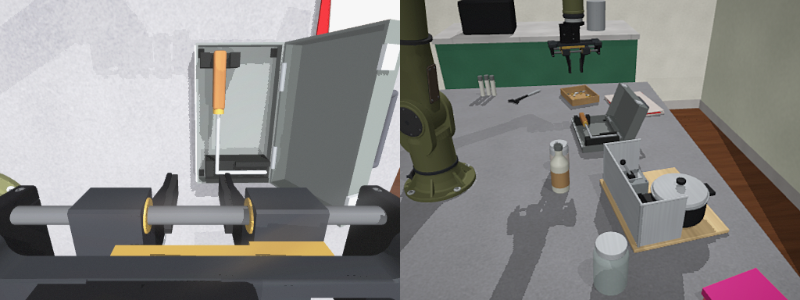

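The rod is back in its rests at (218,85)-(217,170) in the left half: same place as at the start, level and in line. The lid is open, the lever is off, the bystanders stand where they were, and the arm is clear.

```bash
python3 -c "
from cell import env
print(env.sign_off())"
```

```text
the job is handed in; nothing more can be done
None
```

The job is handed in at about 26 s: lid open, lever pulled to off with the rod, and the rod laid back in its rests within about 4 mm of its seat by the camera; the hand-in gave no verdict.

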